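# Empty the ornament tray through its end gate

## Robot

A 7-joint arm with a two-finger parallel gripper is mounted at the origin on the work surface. World frame = base frame: x ahead of the robot, y to its left, z up, the work surface at z = 0. Lengths are in mm, angles in rad, forces in N, time in s.
With the tool pointing down it reaches from about 400 to 875 mm from the base axis. Payload 4.4 kg.
Tool frame: the origin (TCP) lies at the very end of the fingers, on their centre line; the grasp point (between the pads) lies 19 mm behind it; z points along the fingers, y is the direction in which the jaws open and shut (so a half turn about z gives the same grasp; the last joint's range is limited). The gripper opens to 85 mm and grips with 20 to 120 N. Pads are 22 mm wide; open, the fingers measure 114 mm over their backs; the gripper's body (76 mm by 85 mm) begins 54 mm behind the grasp point. The pads swing forward as they close: fully open they stand 13 mm farther back than shut.
Start: joints at [1.182, 0.628, 0.038, 1.517, -0.027, 0.996, -0.02], TCP at [206.223, -616.433, 231.313] pointing down, gripper open.
Joint ranges: [-3.06, 3.06], [-0.37, 2.12], [-1.25, 1.32], [0.18, 2.47], [-1.1, 4.24], [0.23, 1.98], [-2.94, 2.94]. Speed limits (rad/s): [2.57, 2.57, 3.14, 3.14, 3.14, 3.14, 3.14].

## Interface

Orientations are given as [roll, pitch, yaw] about the fixed x, y, z axes, in that order (R = Rz(yaw) Ry(pitch) Rx(roll)).
In Python, from cell import ctrl gives the robot as it stands.
- The arm moves only by the shell command python3 -m crank 'ROWS' [OPENING]. ROWS is JSON, a list that holds one entry, the list of rows, each a list of 6 numbers: the shift along the tool's x, y, z in units of 30 mm (1.0 is 30 mm), then the turn, a rotation vector about the tool's x, y, z in units of 6 degrees (1.0 is 6 degrees). In form: [[[tx, ty, tz, rx, ry, rz], ...]]. A call has 1 to 12 rows; each row shifts and turns the pose as measured when the row begins, along the tool's axes as they then stand; what a row does not reach is not made up. A row lasts 1/12 s, in which the tool goes at most 41.7 mm and 7.16 degrees, less where a joint would pass 70% of its speed; a pose out of reach is approached as far as the arm can. A call is refused whole if a number of a shift passes 1 or a number of a turn 1, either way. A call with a gripper value outside its range is refused whole. OPENING is the gripper command: -1 is fully open, 1 is shut, values between are in proportion, set as the call begins (- or left out, the last holds). The fingers move at their own pace and stop on an object; the grip force is fixed at half the most. Time passes only in rows, so rows that do not move let the fingers close. It gives the time, the measured TCP pose, the force and the opening at its end, in the units of the state.
- ctrl.read_state(): the state, without advancing time (a new reading comes with each control period).
- ctrl.get_image(name): name is "side" or "top"; returns a dict with "color" (400x640x3 uint8, red, green, blue), "depth" (400x640 float32, mm along the optical axis (not along the pixel's ray), 0 where there is no reading), "camera_matrix" (3x3 intrinsics, pixels), "R" (3x3) and "t" (3): a world point X has camera coordinates R X + t. Camera axes: x right, y down, z forward; pixel columns grow to the right and rows downward; lengths in mm; the calibration is good to about 2 mm. A picture is of the moment at which its call begins.
- ctrl.finish_job(): hands the job in, once; it reports no verdict.
Trained networks look in a picture, given as the dict that the camera call returned (one of the last four; its "shot" number tells which), for a name from the list of things; names that differ only in an ending like _2 or _b are one class to them, and where a whole thing is asked for, a point or a joint stands for the part that bears it (a point fixed in the world has none). Each returns a list of dicts, best first, with "conf" (0 to 1); they miss things now and then, are a little off and sometimes report something else, mostly with a low value. They report only what shows in the picture. A call takes as long as a camera call. They do not tell look-alikes from the thing itself.
- ctrl.search_frame(query, picture): "extent" ([centre column, centre row, width, height] in pixels, round what is visible of it).
The state is a dict: "clock": time; "qpos": joint angles; "qd": joint speeds; "tau": joint torques, N m; "eef_pos": TCP position; "tool_rot": TCP orientation; "force": force on the tool from outside, world axes, zero at the start; "torque": the same for the moment, N m; "width": finger opening in mm.
Only numpy, scipy, OpenCV 4.12 (cv2) and the standard library are available. Lean on these libraries where they do the work, as an engineer would, in place of code of your own. Each camera call takes 0.05 s, during which the arm holds its last target. There are 200 camera calls.

## Task

On the craft table a plywood tipping tray with a hinged end gate holds two wooden ornament blanks. First fold the gate right down, then lift the tray by its handle so that both blanks slide out over the gate into the shallow cardboard box below it, without touching the blanks; finally set the tray back level, gate still down, and let go.

Things in the scene. Friction and masses are not known exactly. Their poses are not given: they have to be found in the camera images.
- stand: Plywood stand of the tipping tray, fixed: base board 170 (x) by 240 (y) by 12 mm, two 108 mm high cheeks at the gate end. Origin: on the table under the board's centre; z up, -y to the gate end, +y to the handle end; yaw varies. In this frame, in mm, the tray (level) pivots about a line along x through (0, -110, 95); it is 130 wide, y -110 to 90, floor's upper face z 101, wall rims z 141.
- handle (a point): Centre of the tray's handle: a round level steel bar, 10 mm thick, 100 mm long along the stand's x, 45 mm clear of the end wall; at (0, 140, 135) mm in the stand frame when level. Pinch it from above, fingers closing along the stand's y; it can turn between the fingers as it goes round the pivot. (A loose plain tray with such a handle but no stand or gate is a bystander.)
- tray (a joint): Tipping angle of the tray, rad: 0 = level, resting on the stand; grows as the handle end is lifted, to a stop at 0.85. The tray weighs 0.45 kg, and falls back to level when let go. Blanks slide surely from about 0.7.
- tab (a point): Top middle of the gate's tab, at (0, -114, 171) mm in the stand frame when shut. The gate is plywood 6 mm thick, 130 wide, hinged along the stand's x through (0, -114, 95), its top edge at z 141; the tab, 40 mm wide in the middle, rises 30 mm above it and can be pushed outwards from the tray's side with shut fingers.
- gate (a joint): Angle of the end gate, rad: 0 = upright, shut (starts up to 0.2); grows as its top folds outwards (stand -y) and down, to a stop at 1.6, where it continues the tray's floor as a chute. No catch, only light friction (under 1 N at the tab); past about 0.8 it falls open by itself, and it stays down.
- box: Shallow open cardboard box, 190 mm (x) by 170 mm (y) by 50 mm high, walls and floor 5 mm, loose, standing right beyond the gate end with its near wall about 17 mm beyond the pivot line. Origin: centre of its underside; z up. It already stands where it should.
- disc: Round wooden blank, diameter 44 mm, 12 mm thick, lying flat in the tray. Origin: centre of its underside.
- house: House-shaped wooden blank, 34 mm by 43 mm, 12 mm thick, lying flat in the tray. Origin: on its underside, near the middle.
Not all that is in view belongs to the job. Leave any purple or red look-alike of the disc alone.

How it is judged (in metres and radians):
On the way, in this order (a step that is already met when the one before it is completed fails the run):
1. the gate is folded down while the tray is still level (value of joint gate above 1.3 rad and value of joint tray below 0.15 rad), for 0.2 s.
2. the tray is tipped with the gate down (value of joint gate above 1.2 rad and value of joint tray above 0.45 rad), for 0.2 s.
At the end, for the whole second after the job is handed in: Both blanks lie still inside the cardboard box (within its walls, below its rim), the box standing upright (within 10 degrees), the tray back within 7 degrees of level and the gate folded down by at least 69 degrees (x of disc in the frame of box between -0.09 and 0.09 m and y of disc in the frame of box between -0.08 and 0.08 m and z of disc in the frame of box between -0.005 and 0.045 m and linear speed of each of disc, house below 0.03 m/s and x of house in the frame of box between -0.09 and 0.09 m and y of house in the frame of box between -0.08 and 0.08 m and z of house in the frame of box between -0.005 and 0.045 m and value of joint tray below 0.12 rad and value of joint gate above 1.2 rad and angle between box's own z axis and vertical below 0.17 rad); the robot touches nothing.
It fails at once if the tray is tipped before the gate is down (value of joint tray above 0.25 rad and value of joint gate below 1 rad).
It fails at once if the gripper touches a blank (contact force between the fingers and disc above 0.5 N or contact force between the fingers and house above 0.5 N).
It also fails if it takes over 54 s, if anything falls off the work surface, if the arm or the gripper's body presses on something with over 40 N, if the wrist force passes 120 N, or if a joint passes its speed limit or range.

## Working session

There is one attempt and no reset: what is moved stays moved. The work goes in short steps, Python scripts to look and compute and a shell command to move; the robot and the scene stay as the last step left them, time stands still between calls to the robot, and variables do not carry over. Pictures are saved under pics/ and viewed, about 8 in all and at most 12, crops included, and the job is handed in when it is done.

```bash
mkdir -p pics; ls
cat > h.py <<'E'
from cell import ctrl
import numpy as np, cv2
def shot(n,f=None):
    p=ctrl.get_image(n)
    if f: cv2.imwrite('pics/'+f,p['color'][:,:,::-1])
    return p
def w(p,u,v,d=None):
    d=p['depth'][int(round(v)),int(round(u))] if d is None else d
    K=p['camera_matrix']; c=np.array([(u-K[0,2])/K[0,0]*d,(v-K[1,2])/K[1,1]*d,d])
    return p['R'].T@(c-p['t'])
def wz(p,u,v,z):
    o=-p['R'].T@p['t']; r=w(p,u,v,1.0)-o
    return o+r*(z-o[2])/r[2]
def px(p,X):
    c=p['R']@np.array(X,float)+p['t']; c=p['camera_matrix']@c; return c[:2]/c[2]
E
python3 - <<'E'
from h import *
np.set_printoptions(precision=1,suppress=True)
for n in('top','side'):
    p=shot(n,n+'1.png')
    for q in('stand','handle','tray','tab','gate','box','disc','house'):
        print(n,q,[(np.round(d['extent']).astype(int).tolist(),round(d['conf'],2)) for d in ctrl.search_frame(q,p)][:4])
    print(-p['R'].T@p['t'])
a=cv2.imread('pics/top1.png');b=cv2.imread('pics/side1.png')
print(ctrl.read_state())
E
```

```text
pics
top stand [([272, 174, 159, 114], 0.6)]
top handle [([272, 168, 160, 99], 0.92), ([265, 162, 23, 22], 0.28)]
top tray [([273, 166, 159, 98], 0.76), ([309, 181, 18, 22], 0.51)]
top tab [([340, 153, 22, 67], 0.76)]
top gate [([341, 156, 23, 76], 0.97), ([273, 176, 160, 114], 0.67), ([312, 182, 22, 21], 0.18)]
top box [([385, 154, 98, 100], 0.72)]
top disc [([385, 264, 25, 21], 0.83), ([200, 267, 25, 21], 0.78), ([244, 286, 24, 24], 0.67), ([310, 181, 20, 20], 0.58)]
top house [([262, 161, 22, 21], 0.69)]
[374.5   6.5 845.8]
side stand [([298, 231, 89, 136], 0.71)]
side handle [([297, 218, 72, 114], 0.64)]
side tray [([297, 218, 70, 111], 0.96)]
side tab [([288, 177, 50, 28], 0.77)]
side gate [([290, 174, 53, 26], 0.77)]
side box [([289, 183, 77, 64], 0.96)]
side disc [([374, 320, 21, 18], 0.68), ([370, 186, 17, 19], 0.65), ([392, 283, 18, 22], 0.63), ([304, 201, 17, 17], 0.51)]
side house [([283, 231, 17, 15], 0.5)]
[411.  606.4 775.9]
{'clock': 0.9, 'qpos': array([ 1.2,  0.6,  0. ,  1.5, -0. ,  1. , -0. ]), 'qd': array([-0., -0., -0., -0.,  0., -0.,  0.]), 'tau': array([  0. , -56.3,   1.2, -19.4,   0. ,   0. ,   0. ]), 'eef_pos': array([ 206.2, -616.4,  231.3]), 'tool_rot': array([ 3.1, -0. ,  0.3]), 'force': array([-0.4, -1. ,  0.3]), 'torque': array([0., 0., 0.]), 'width': 85.40805546205962}
```

View pics/top1.png

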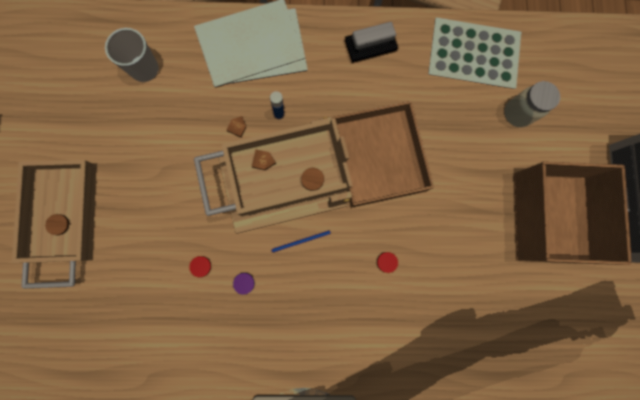

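View pics/side1.png

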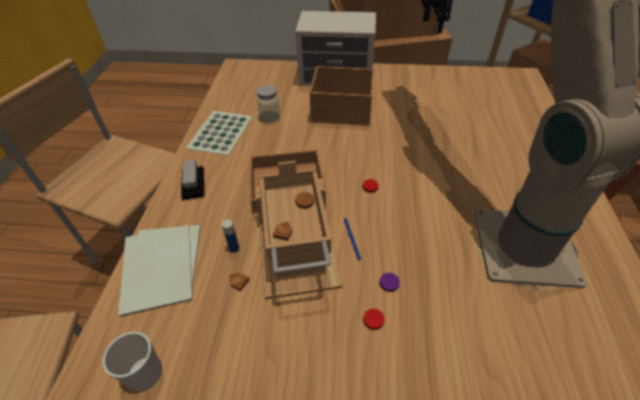

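The stand's tray is at top (205–350, 105–215), with its handle at left (~(205,183)) and its gate/tab at ~(343,155). Its box is at (383,154). The loose tray at (57,215) has no stand or gate, and the deep box at (590,213) isn't beside the gate, so both are bystanders. Next I'll make an enlarged crop to confirm this and pick points.

Run:
```python
from h import *
np.set_printoptions(precision=1,suppress=True)
t=cv2.imread('pics/top1.png')[90:250,180:440]; s=cv2.imread('pics/side1.png')[140:300,235:350]
t=cv2.resize(t,None,fx=3,fy=3,interpolation=2); s=cv2.resize(s,None,fx=3,fy=3,interpolation=2)
cv2.imwrite('pics/crop_t.png',t)
cv2.imwrite('pics/crop_s.png',s)
p=shot('top')
for u,v,z in[(204,185,140),(228,150,141),(236,214,141),(333,122,141),(350,197,141),(410,105,50),(430,187,50),(262,161,113),(312,179,113)]: print(u,v,w(p,u,v),wz(p,u,v,z))
```

```text
204 185 [499.3 183.6 139. ] [499.2 183.3 140. ]
228 150 [568.6 147.  122. ] [563.6 143.3 141. ]
236 214 [461.4 146.2  12.8] [448.  124.7 141. ]
333 122 [620. -46. 140.] [619.7 -45.9 141. ]
350 197 [485.6 -80.3 110.8] [481.  -76.7 141. ]
410 105 [ 691.7 -214.4   49.7] [ 691.6 -214.3   50. ]
430 187 [ 517.7 -251.1   49.8] [ 517.6 -251.    50. ]
262 161 [551.3  84.8 112. ] [551.   84.7 113. ]
312 179 [517.5  -9.  116.5] [518.2  -9.1 113. ]
```

View pics/crop_t.png

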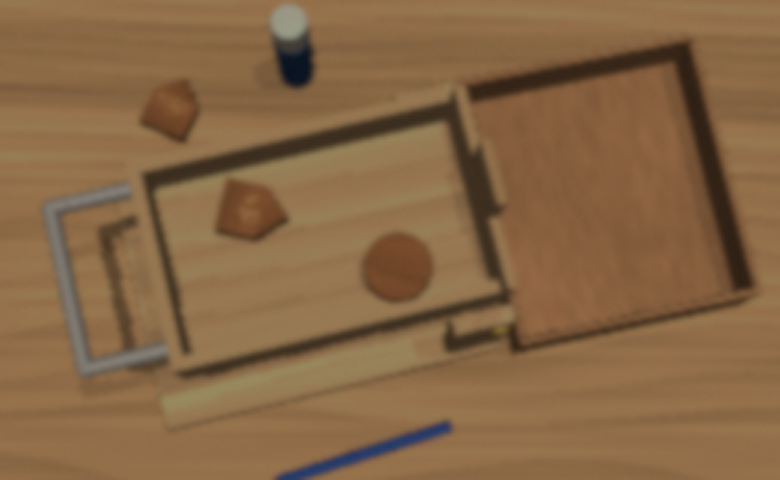

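View pics/crop_s.png

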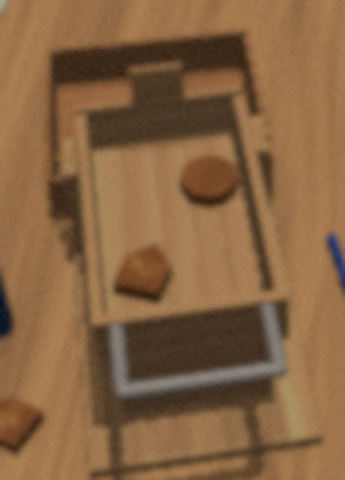

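The crops confirm it: hinged tray on stand with the tabbed gate up (tab at crop px (490,180)), the house and disc lying inside, and a bystander house at (170,108) outside. I'll fit the stand pose from depth and cross-check by triangulation.

```bash
cat >> h.py <<'E'
def tri(a,b):
    A=[];r=[]
    for p,u,v in(a,b):
        P=p['camera_matrix']@np.c_[p['R'],p['t']]
        for row,c in((0,u),(1,v)):
            m=P[row]-c*P[2]; A.append(m[:3]);r.append(-m[3])
    return np.linalg.lstsq(np.array(A),np.array(r),rcond=None)[0]
E
python3 - <<'E'
from h import *
from scipy.optimize import least_squares
np.set_printoptions(precision=1,suppress=True)
t=shot('top');s=shot('side')
print('handle',tri((t,201.7,186),(s,301.7,266.3)),'ends',tri((t,196,158.3),(s,275,269.3)),tri((t,209.3,213.3),(s,328.3,263.3)))
print('tab',tri((t,344,149),(s,286.7,162.8)))
# depth cloud of rim
H,W=t['depth'].shape
uu,vv=np.meshgrid(np.arange(190,365),np.arange(95,225))
P=np.array([w(t,u,v) for u,v in zip(uu.ravel(),vv.ravel())])
q=P[(P[:,2]>134)&(P[:,2]<148)]
print(len(q),np.median(q[:,2]))
# fit: rim outline (centreline, 6mm walls approx) + handle
def segs():
    return [((-62,-105),(-62,90)),((62,-105),(62,90)),((-65,87),(65,87)),((-50,140),(50,140)),((-47,90),(-47,140)),((47,90),(47,140))]
def res(x):
    c,sn=np.cos(x[2]),np.sin(x[2]); d=q[:,:2]-x[:2]
    l=np.c_[d@[c,sn],d@[-sn,c]]; out=[]
    for a,b in segs():
        a=np.array(a,float);b=np.array(b,float);f=np.clip((l-a)@(b-a)/((b-a)@(b-a)),0,1)
        out.append(np.linalg.norm(l-a-f[:,None]*(b-a),axis=1))
    return np.min(out,0)
# initial: handle (500,183), +y dir ~ from gate to handle
r=least_squares(res,[520,45,0.24],loss='soft_l1',f_scale=3)
x,y,th=r.x;print(r.x[:2],'%.4f'%th,np.median(res(r.x)))
R=np.array([[np.cos(th),-np.sin(th)],[np.sin(th),np.cos(th)]])
f=lambda p:np.r_[R@p[:2]+r.x[:2],p[2]]
for n,p in dict(handle=(0,140,135),ht=(0,140,140),tab=(0,-114,171),r1=(-65,90,141),r2=(65,90,141),r3=(65,-110,141),r4=(-65,-110,141)).items(): print(n,f(p),px(t,f(p)),px(s,f(p)))
g=P[(P[:,2]>150)]; L=(g[:,:2]-r.x[:2])@R; print('tab cloud local',np.c_[L,g[:,2]][np.abs(L[:,0])<40])
E
```

```text
handle [498.7 188.1 136.8] ends [548.1 200.2 138.8] [450.  173.6 131.6]
tab [563.1 -63.2 169.3]
2343 140.97953847450552
[534.   50.9] 0.2586 2.5141158607799454
handle [498.2 186.2 135. ] [203. 186.] [302.6 266.1]
ht [498.2 186.2 140. ] [202.3 185.5] [302.4 264.6]
tab [563.2 -59.3 171. ] [341.9 147.6] [287.1 163.6]
r1 [448.2 121.3 141. ] [237.9 213.9] [331.6 238.7]
r2 [573.9 154.5 141. ] [222.  144.3] [266.1 247.9]
r3 [625.  -38.8 141. ] [329.2 119.1] [260.1 178. ]
r4 [499.3 -72.1 141. ] [347.4 186.9] [316.2 171. ]
tab cloud local [[  20.7 -119.8  169.3]
 [  20.  -114.1  169.9]
 [  19.2 -115.6  171.5]
 [  18.7 -117.3  171.6]
 [  18.7 -119.2  170.2]
 [  19.3 -114.3  166.2]
 [  17.8 -115.4  170.1]
 [  17.1 -116.9  171.1]
 [  16.6 -118.6  171.3]
 [  16.1 -120.2  171.5]
 [  19.6 -113.1  160. ]
 [  17.7 -114.   165.4]
 [  15.6 -114.6  171.8]
 [  15.4 -116.5  170.8]
 [  14.3 -117.7  173.4]
 [  14.4 -119.8  171.5]
 [  18.5 -113.1  157.4]
 [  17.  -114.1  161.5]
 [  14.1 -114.3  170.9]
 [  13.9 -116.2  169.9]
 [  13.  -117.6  171.8]
 [  13.1 -119.6  169.9]
 [  17.2 -112.9  155.8]
 [  14.8 -11
[... 2288 characters left out ...]
.8]
 [ -12.8 -113.5  161.8]
 [ -14.7 -114.2  168.4]
 [ -16.1 -115.2  172.5]
 [ -15.7 -117.4  169.1]
 [ -16.1 -119.2  168.9]
 [ -11.8 -113.1  151.2]
 [ -13.8 -113.6  158.3]
 [ -16.7 -113.6  169.3]
 [ -17.1 -115.2  169.6]
 [ -17.6 -116.8  169.9]
 [ -18.1 -118.5  170.1]
 [ -18.9 -119.9  171.8]
 [ -13.9 -112.4  152.7]
 [ -15.4 -113.3  157.4]
 [ -17.6 -113.7  165.9]
 [ -19.5 -114.3  172.5]
 [ -19.1 -116.6  168.8]
 [ -19.8 -118.1  169.8]
 [ -17.  -113.   156.6]
 [ -18.9 -113.5  163.8]
 [ -19.3 -115.3  163.7]
 [ -19.8 -116.9  164. ]
 [ -19.8 -119.   161.9]
 [ -18.8 -112.4  157.2]
 [ -19.4 -114.1  157.8]
 [ -19.6 -115.9  156.8]
 [ -20.  -117.7  156.5]
 [ -19.5 -112.8  151.8]
 [ -19.7 -114.7  151. ]]
```

```bash
cat >> h.py <<'E'
S=np.array([534,50.9]);TH=.2586
RS=np.array([[np.cos(TH),-np.sin(TH)],[np.sin(TH),np.cos(TH)]])
from scipy.spatial.transform import Rotation as Ro
def need(l,z,yaw=TH):
    "rows units needed in tool axes to reach stand-frame point, tool down"
    s=ctrl.read_state(); R=Ro.from_euler('xyz',s['tool_rot']).as_matrix()
    l0=(s['eef_pos'][:2]-S)@RS
    g=np.r_[RS@np.array(l,float)+S,z]
    G=Ro.from_euler('xyz',[np.pi,0,yaw]).as_matrix()
    print('clock %.2f'%s['clock'],'local',l0.round(1),'z %.1f'%s['eef_pos'][2],'rot',s['tool_rot'].round(3),'F',s['force'].round(1),'w %.1f'%s['width'])
    print('shift units',(R.T@(g-s['eef_pos'])/30).round(2),'turn',(Ro.from_matrix(R.T@G).as_rotvec()/np.radians(6)).round(2))
E
python3 -c "
from h import *
need([0,-80],200)"; python3 -m crank '[[[1,-1,0,0,0,0],[1,-1,0,0,0,0],[1,-1,0,0,0,0],[1,-1,0,0,0,0],[1,-1,0,0,0,0],[1,-1,0,0,0,0],[1,-1,0,0,0,0],[1,-1,0,0,0,0],[1,-1,0,0,0,0],[1,-1,0,0,0,0],[1,-1,0,0,0,0]]]' 1; python3 -c "
from h import *
need([0,-80],200)"
```

```text
clock 1.05 local [-487.5 -561.3] z 231.3 rot [ 3.142 -0.     0.323] F [ 0.6 -0.1 -0.1] w 85.5
shift units [ 17.25 -14.97   1.04] turn [ 0.   -0.    0.61]
clock: 1.97
eef_pos: [409.5, -212.4, 228.1]
tool_rot: [3.13, 0.003, 0.302]
force: [0.5, -0.6, -0.2]
width: -0.1
clock 1.97 local [-187.7 -222.7] z 228.1 rot [3.13e+00 3.00e-03 3.02e-01] F [ 0.5 -0.6 -0.2] w -0.1
shift units [ 6.46 -4.49  0.87] turn [0.11 0.03 0.41]
```

```bash
python3 -m crank '[[[1,-0.7,0,0,0,0.1],[1,-0.7,0,0,0,0.1],[1,-0.7,0,0,0,0.1],[1,-0.7,0,0,0,0.1],[1,-0.7,0,0,0,0],[0.8,-0.5,0.2,0,0,0],[0.6,-0.5,0.3,0,0,0],[0,0,0,0,0,0],[0,0,0,0,0,0]]]'; python3 -c "
from h import *
need([0,-80],150)"
```

```text
clock: 2.72
eef_pos: [568.4, -6.7, 213.0]
tool_rot: [3.132, -0.008, 0.274]
force: [-0.0, -0.9, -0.4]
width: -0.5
clock 2.72 local [ 18.6 -64.4] z 213.0 rot [ 3.132 -0.008  0.274] F [-0.  -0.9 -0.4] w -0.5
shift units [-0.64  0.49  2.1 ] turn [ 0.09 -0.08  0.15]
```

```bash
python3 -m crank '[[[-0.4,0.2,0.6,0.1,-0.1,0.1],[-0.2,0.2,0.6,0,0,0],[0,0,0.6,0,0,0],[0,0,0.2,0,0,0],[0,0,0,0,0,0],[0,0,0,0,0,0]]]'; python3 -c "
from h import *
need([0,-165],135)"
```

```text
clock: 3.22
eef_pos: [553.3, -27.7, 153.5]
tool_rot: [3.14, 0.001, 0.26]
force: [0.0, -0.3, 0.5]
width: -0.1
clock 3.22 local [ -1.5 -80.9] z 153.5 rot [3.14e+00 1.00e-03 2.60e-01] F [ 0.  -0.3  0.5] w -0.1
shift units [0.05 2.8  0.62] turn [0.01 0.01 0.01]
```

```bash
python3 -m crank '[[[0,0.3,0,0,0,0],[0,0.3,0,0,0,0],[0,0.3,0,0,0,0],[0,0.3,0,0,0,0],[0,0.3,0,0,0,0],[0,0.3,0.1,0,0,0],[0,0.3,0.2,0,0,0],[0,0.3,0.2,0,0,0],[0,0.3,0.2,0,0,0],[0,0.3,0.2,0,0,0],[0,0,0,0,0,0],[0,0,0,0,0,0]]]'; python3 -c "
from h import *
need([0,-190],125)
shot('side','s2.png')"
```

```text
clock: 4.22
eef_pos: [581.3, -128.2, 127.3]
tool_rot: [3.137, -0.005, 0.255]
force: [0.3, -0.2, 0.3]
width: -0.1
clock 4.22 local [  -0.  -185.2] z 127.3 rot [ 3.137 -0.005  0.255] F [ 0.3 -0.2  0.3] w -0.1
shift units [0.   0.16 0.08] turn [ 0.05 -0.05 -0.03]
```

View pics/s2.png

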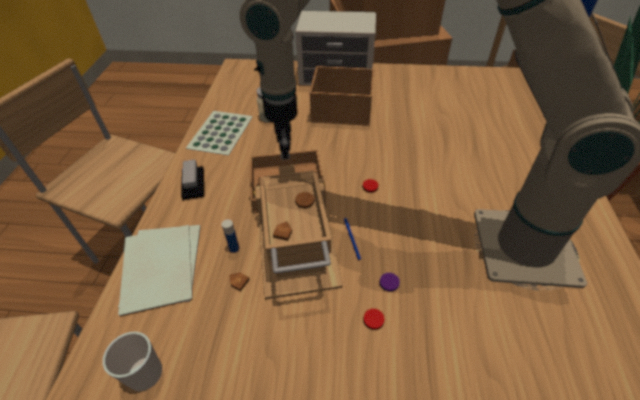

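The gate seems to be folded outward, with the tip at ~(285,155) beyond it. I'll rise, move towards the handle, and check by depth from above.

```bash
python3 -m crank '[[[0,0,-1,0,0,0],[0,0,-1,0,0,0],[0,-0.3,-1,0,0,0],[0,-1,0,0,0,0],[0,-1,0,0,0,0],[0,-1,0,0,0,0],[0,-1,0,0,0,0],[0,-1,0,0,0,0],[0,-1,0,0,0,0],[0,-1,0,0,0,0],[0,-1,0,0,0,0],[0,-1,0,0,0,0]]]' -- 2>/dev/null || python3 -m crank '[[[0,0,-1,0,0,0],[0,0,-1,0,0,0],[0,-0.3,-1,0,0,0],[0,-1,0,0,0,0],[0,-1,0,0,0,0],[0,-1,0,0,0,0],[0,-1,0,0,0,0],[0,-1,0,0,0,0],[0,-1,0,0,0,0],[0,-1,0,0,0,0],[0,-1,0,0,0,0],[0,-1,0,0,0,0]]]'; python3 -c "
from h import *
need([0,140],190)
t=shot('top','t2.png')
q=[]
for u in range(325,400):
  for v in range(100,215):
    P=w(t,u,v);l=(P[:2]-S)@RS
    if abs(l[0])<55 and l[1]<-112 and P[2]>60:q.append([*l,P[2]])
q=np.array(q);print(len(q),q.min(0).round(),q.max(0).round(),np.polyfit(q[:,1],q[:,2],1))"
```

```text
clock: 5.27
eef_pos: [507.2, 152.5, 222.7]
tool_rot: [3.136, -0.01, 0.252]
force: [1.4, -0.1, -0.8]
width: 0.2
clock 5.27 local [  0. 105.] z 222.7 rot [ 3.136 -0.01   0.252] F [ 1.4 -0.1 -0.8] w 0.2
shift units [-0.02 -1.17  1.08] turn [ 0.05 -0.09 -0.06]
1623 [ -55. -188.   90.] [  55. -112.  102.] [3.07528813e-02 1.01988212e+02]
```

View pics/t2.png

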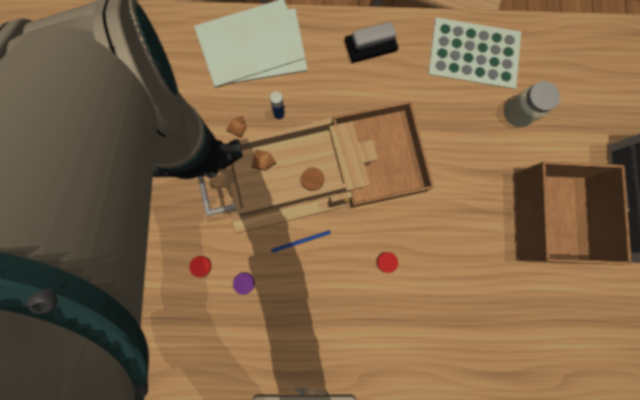

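The gate lies flat as a chute (depth slope 0.03, reaching out to y −188). The tab shows at (368,152) over the box and the tray is level. Now I'll move above the handle with the gripper partly open so the inner finger clears the end wall.

```bash
python3 -m crank '[[[0,-0.6,0.2,0,0,0],[0,-0.4,0.3,0,-0.1,0],[0,0,0.3,0,0,-0.1],[0,0,0.2,0,0,0],[0,0,0,0,0,0],[0,0,0,0,0,0]]]' 0.06; python3 -c "
from h import *
need([0,140],117)"
```

```text
clock: 5.82
eef_pos: [494.7, 195.3, 191.1]
tool_rot: [-3.14, 0.001, 0.284]
force: [-0.1, -0.8, -0.3]
width: 40.1
clock 5.82 local [ -1.  149.6] z 191.1 rot [-3.14e+00  1.00e-03  2.84e-01] F [-0.1 -0.8 -0.3] w 40.1
shift units [0.03 0.32 2.47] turn [-0.01  0.01  0.24]
```

```bash
python3 -m crank '[[[0,0.2,0.4,0,0,0.2],[0,0.1,0.4,0,0,0],[0,0,0.4,0,0,0],[0,0,0.4,0,0,0],[0,0,0.4,0,0,0],[0,0,0.3,0,0,0],[0,0,0.1,0,0,0],[0,0,0,0,0,0],[0,0,0,0,0,0]]]'; python3 -c "
from h import *
need([0,140],117)
p=shot('side'); c=p['color'][140:320,210:410,::-1]; cv2.imwrite('pics/s3.png',cv2.resize(c,None,fx=3,fy=3,interpolation=2))"
```

```text
clock: 6.57
eef_pos: [503.3, 173.4, 117.4]
tool_rot: [3.137, -0.002, 0.243]
force: [-0.4, 0.1, 0.0]
width: 40.3
clock 6.57 local [  1.6 126.3] z 117.4 rot [ 3.137e+00 -2.000e-03  2.430e-01] F [-0.4  0.1  0. ] w 40.3
shift units [-0.06 -0.45  0.01] turn [ 0.04 -0.02 -0.15]
```

View pics/s3.png

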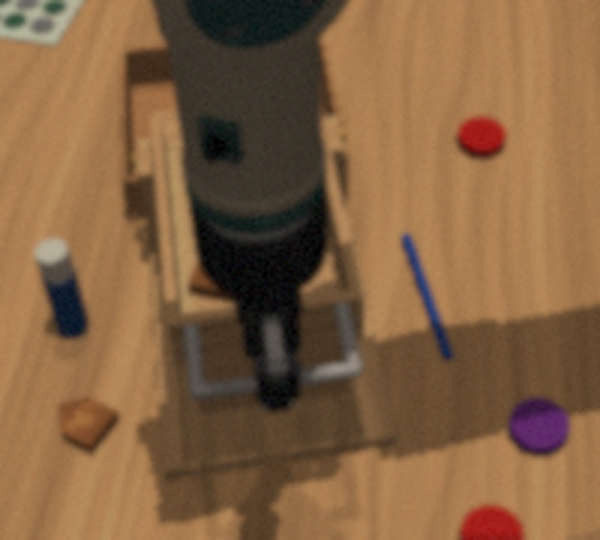

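The bar at crop (230–345, 380) runs between the fingers, and nothing is touching (force ≈ 0). I overshot by 14 mm in y, so I'll centre and then close.

```bash
python3 -m crank '[[[0,-0.3,0,0,0,-0.1],[0,-0.1,0,0,0,0],[0,0,0,0,0,0]]]'; python3 -c "
from h import *
need([0,140],117)"
```

```text
clock: 6.87
eef_pos: [501.3, 186.6, 119.2]
tool_rot: [3.138, -0.006, 0.254]
force: [0.4, -0.5, -0.4]
width: 39.8
clock 6.87 local [  3.1 139.6] z 119.2 rot [ 3.138 -0.006  0.254] F [ 0.4 -0.5 -0.4] w 39.8
shift units [-0.1  -0.01  0.07] turn [ 0.04 -0.05 -0.05]
```

```bash
python3 -m crank '[[[0,0,0.1,0,0,0],[0,0,0,0,0,0],[0,0,0,0,0,0],[0,0,0,0,0,0],[0,0,0,0,0,0],[0,0,0,0,0,0],[0,0,0,0,0,0]]]' 1; python3 -c "
from h import *
need([0,140],117)"
```

```text
clock: 7.45
eef_pos: [501.5, 188.4, 117.0]
tool_rot: [3.139, -0.008, 0.256]
force: [-0.4, 0.8, 0.7]
width: 7.8
clock 7.45 local [  3.8 141.2] z 117.0 rot [ 3.139 -0.008  0.256] F [-0.4  0.8  0.7] w 7.8
shift units [-0.13  0.04 -0.  ] turn [ 0.03 -0.08 -0.02]
```

The bar is held (width 7.8 vs 10 mm nominal). I'll lift along the arc in parts.

```bash
cat >> h.py <<'E'
def arc(a,hand=(0,0)):
    "where the TCP should be at tray angle a; prints the current angle too"
    s=ctrl.read_state(); l=(s['eef_pos'][:2]-S)@RS; y=l[1]+110; z=s['eef_pos'][2]+18-95
    print('angle now %.3f r %.1f'%(np.arctan2(z,y)-.1587,np.hypot(y,z)))
    p=a+.1587; need([0,-110+253.2*np.cos(p)],95-18+253.2*np.sin(p))
E
python3 -m crank '[[[0,0.09,-0.5,0,0,0],[0,0.1,-0.5,0,0,0],[0,0.15,-0.5,0,0,0],[0,0.2,-0.5,0,0,0],[0,0.2,-0.45,0,0,0],[0,0.25,-0.45,0,0,0],[0,0,0,0,0,0]]]'; python3 -c "
from h import *
arc(0.55)"
```

```text
clock: 8.03
eef_pos: [509.2, 159.1, 204.5]
tool_rot: [3.14, -0.007, 0.255]
force: [-0.3, -0.1, -2.7]
width: 7.9
angle now 0.365 r 255.1
clock 8.03 local [  3.7 111. ] z 204.5 rot [ 3.14  -0.007  0.255] F [-0.3 -0.1 -2.7] w 7.9
shift units [-0.11  0.96 -1.24] turn [ 0.02 -0.07 -0.03]
```

```bash
python3 -m crank '[[[0,0.25,-0.4,0,0,0],[0,0.3,-0.4,0,0,0],[0,0.3,-0.4,0,0,0],[0,0.3,-0.4,0,0,0],[0,0.3,-0.35,0,0,0],[0,0.35,-0.35,0,0,0],[0,0,0,0,0,0],[0,0,0,0,0,0]]]'; python3 -c "
from h import *
arc(0.78)"
```

```text
clock: 8.7
eef_pos: [522.5, 108.5, 270.1]
tool_rot: [-3.139, -0.007, 0.256]
force: [-0.8, 1.5, -2.1]
width: 8.1
angle now 0.694 r 256.4
clock 8.70 local [ 3.6 58.6] z 270.1 rot [-3.139 -0.007  0.256] F [-0.8  1.5 -2.1] w 8.1
shift units [-0.11  0.63 -0.37] turn [-0.03 -0.06 -0.02]
```

```bash
python3 -m crank '[[[0,0.3,-0.2,0,0,0],[0,0.3,-0.2,0,0,0],[0,0,0,0,0,0],[0,0,0,0,0,0],[0,0,0,0,0,0],[0,0,0,0,0,0],[0,0,0,0,0,0],[0,0,0,0,0,0],[0,0,0,0,0,0],[0,0,0,0,0,0]]]'; python3 -c "
from h import *
arc(0.78)
t=shot('top')['color'][90:230,180:450,::-1];s=shot('side')['color'][120:300,220:360,::-1]
t=cv2.resize(t,(540,280));s=cv2.resize(s,(218,280))
cv2.imwrite('pics/m4.png',np.hstack([t,s]))"
```

```text
clock: 9.53
eef_pos: [525.3, 97.3, 279.8]
tool_rot: [-3.132, -0.004, 0.263]
force: [-0.7, 3.4, -0.8]
width: 7.7
angle now 0.753 r 256.5
clock 9.53 local [ 3.5 47.1] z 279.8 rot [-3.132 -0.004  0.263] F [-0.7  3.4 -0.8] w 7.7
shift units [-0.12  0.25 -0.05] turn [-0.1  -0.04  0.04]
```

View pics/m4.png

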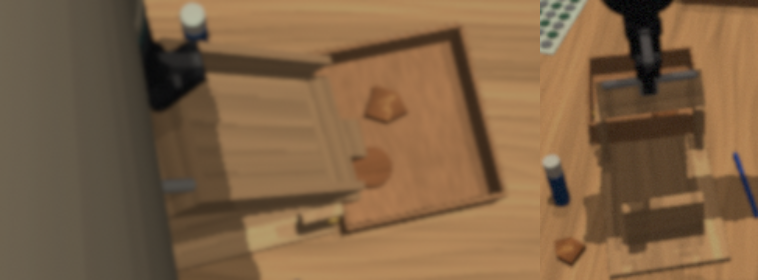

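The house lies in the box (mosaic px (385,105)) and the disc is at (373,165), partly behind the chute tip. I'll check whether the disc is down and move to a fuller tilt.

```bash
python3 -m crank '[[[0,0.25,-0.1,0,0,0],[0,0.1,0,0,0,0],[0,0,0,0,0,0],[0,0,0,0,0,0],[0,0,0,0,0,0],[0,0,0,0,0,0]]]'; python3 -c "
from h import *
arc(0.78)
t=shot('top')
for u,v in((372,142),(364,172),(367,172),(370,170),(372,175),(390,165)):
  P=w(t,u,v);print(u,v,((P[:2]-S)@RS).round(1),P[2].round(1))
for q in('disc','house'):print(q,[(np.round(d['extent']).tolist(),round(d['conf'],2)) for d in ctrl.search_frame(q,t)])
"
```

```text
clock: 10.13
eef_pos: [526.8, 91.7, 284.3]
tool_rot: [-3.124, -0.005, 0.265]
force: [0.1, 2.8, -0.8]
width: 7.9
angle now 0.781 r 256.6
clock 10.13 local [ 3.5 41.3] z 284.3 rot [-3.124 -0.005  0.265] F [ 0.1  2.8 -0.8] w 7.9
shift units [-0.12  0.06  0.1 ] turn [-0.17 -0.04  0.06]
372 142 [  34.5 -205.8] 16.4
364 172 [ -25.1 -171.3] 18.5
367 172 [ -26.7 -177.5] 18.5
370 170 [ -24.1 -184.8] 18.8
372 175 [ -35.5 -186.1] 18.6
390 165 [ -21.2 -233.4] 3.3
disc [([365.0, 175.0, 18.0, 18.0], 0.76), ([384.0, 262.0, 24.0, 21.0], 0.6)]
house [([373.0, 145.0, 20.0, 21.0], 0.81), ([366.0, 174.0, 19.0, 19.0], 0.7)]
```

Both blanks lie flat on the box floor (tops at z ≈ 17). Now I'll lower the tray back along the arc.

```bash
python3 -m crank '[[[0,-0.4,0.25,0.1,0,0],[0,-0.4,0.3,0,0,0],[0,-0.35,0.35,0,0,0],[0,-0.35,0.35,0,0,0],[0,-0.3,0.35,0,0,0],[0,-0.3,0.4,0,0,0],[0,-0.3,0.4,0,0,0],[0,-0.25,0.4,0,0,0],[0,0,0,0,0,0]]]'; python3 -c "
from h import *
arc(0.0)"
```

```text
clock: 11.03
eef_pos: [507.1, 166.9, 192.2]
tool_rot: [-3.132, -0.007, 0.265]
force: [1.7, 1.6, -0.5]
width: 7.9
angle now 0.307 r 256.4
clock 11.03 local [  3.6 119.1] z 192.2 rot [-3.132 -0.007  0.265] F [ 1.7  1.6 -0.5] w 7.9
shift units [-0.13 -0.67  2.51] turn [-0.09 -0.06  0.07]
```

```bash
python3 -m crank '[[[0,-0.2,0.45,0,0,0],[0,-0.15,0.45,0,0,0],[0,-0.15,0.45,0,0,0],[0,-0.1,0.4,0,0,0],[0,-0.1,0.3,0,0,0],[0,0,0.1,0,0,0],[0,0,0,0,0,0],[0,0,0,0,0,0]]]'; python3 -c "
from h import *
arc(0.0)"
```

```text
clock: 11.7
eef_pos: [501.5, 188.3, 122.7]
tool_rot: [-3.139, -0.007, 0.269]
force: [0.0, -0.5, -0.5]
width: 7.8
angle now 0.021 r 255.3
clock 11.70 local [  3.7 141.2] z 122.7 rot [-3.139 -0.007  0.269] F [ 0.  -0.5 -0.5] w 7.8
shift units [-0.12  0.04  0.19] turn [-0.03 -0.06  0.1 ]
```

Down about 5 mm more, then open to 40 mm and lift clear.

```bash
python3 -m crank '[[[0,0,0.15,0,0,0],[0,0,0.05,0,0,0],[0,0,0,0,0,0]]]'; python3 -m crank '[[[0,0,0,0,0,0],[0,0,0,0,0,0],[0,0,0,0,0,0],[0,0,0,0,0,0],[0,0,0,0,0,0]]]' 0.06; python3 -c "
from h import *
arc(0.0)"
```

```text
clock: 11.95
eef_pos: [501.5, 188.4, 123.0]
tool_rot: [-3.138, -0.009, 0.268]
force: [1.6, -1.4, -2.2]
width: 7.4
clock: 12.37
eef_pos: [500.9, 189.4, 124.0]
tool_rot: [-3.136, -0.009, 0.269]
force: [0.3, -0.2, -0.3]
width: 40.5
angle now 0.026 r 256.7
clock 12.37 local [  3.4 142.4] z 124.0 rot [-3.136 -0.009  0.269] F [ 0.3 -0.2 -0.3] w 40.5
shift units [-0.12  0.08  0.23] turn [-0.05 -0.09  0.1 ]
```

```bash
python3 -m crank '[[[0,0,-0.5,0,0,0],[0,0,-0.7,0,0,0],[0,0,-1,0,0,0],[0,0,-1,0,0,0],[0,0,-1,0,0,0],[-0.5,-1,-0.5,0,0,0],[-0.5,-1,0,0,0,0],[-0.5,-1,0,0,0,0],[-0.5,-1,0,0,0,0],[-0.5,-1,0,0,0,0],[0,0,0,0,0,0],[0,0,0,0,0,0]]]'; python3 -c "
from h import *
arc(0)
t=shot('top');s=shot('side')
q=[];r=[]
for u in range(225,400):
  for v in range(100,225):
    P=w(t,u,v);l=(P[:2]-S)@RS
    if abs(l[0])<55 and -190<l[1]<-118 and P[2]>60:q.append([l[1],P[2]])
    if abs(l[0])<50 and -100<l[1]<75:r.append([l[1],P[2]])
print('gate',np.polyfit(*np.array(q).T,1),'floor',np.polyfit(*np.array(r).T,1),len(q),len(r))
a=cv2.resize(t['color'][90:230,180:450,::-1],(540,280));b=cv2.resize(s['color'][120:300,220:360,::-1],(218,280))
cv2.imwrite('pics/m5.png',np.hstack([a,b]))
for n in('disc','house'):
  for d in ctrl.search_frame(n,t):
    u,v=d['extent'][:2];P=w(t,u,v);print(n,round(d['conf'],2),((P[:2]-S)@RS).round(),P[2].round(1))
"
```

```text
clock: 13.37
eef_pos: [383.2, 318.1, 270.5]
tool_rot: [-3.134, -0.006, 0.266]
force: [-0.0, -1.3, 0.4]
width: 39.8
angle now 0.285 r 450.5
clock 13.37 local [-77.4 296.9] z 270.5 rot [-3.134 -0.006  0.266] F [-0.  -1.3  0.4] w 39.8
shift units [2.51 5.28 5.09] turn [-0.07 -0.06  0.07]
gate [3.40520958e-02 1.02434661e+02] floor [5.79259891e-04 1.01594287e+02] 1455 4749
disc 0.73 [ -32. -182.] 15.1
disc 0.64 [-218. -162.] 14.6
disc 0.63 [-191.  126.] 10.7
disc 0.58 [-134.  201.] 11.7
house 0.68 [  29. -209.] 17.4
```

View pics/m5.png

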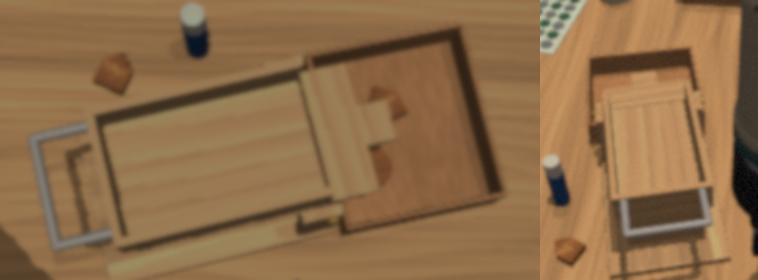

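The tray is level and empty (floor slope 0.0006), the gate is down, and both blanks lie in the upright box at (385,100) and (380,165). The gripper is clear.

```bash
python3 -c "
from cell import ctrl
print(ctrl.finish_job())"
```

```text
the job is handed in; nothing more can be done
None
```

I folded the gate down with shut fingers, then lifted the tray by its handle to about 0.78 rad. Both blanks slid into the cardboard box. I lowered the tray, let go and backed clear, then handed the job in at about 13.5 s on the robot's clock, against the 54 s limit. No verdict was reported.

**Last checks:**
- **Tray:** its floor measured level (slope 0.0006) and empty.
- **Gate:** flat as a chute (slope 0.03, about 1.6 rad).
- **Blanks:** both lie in the box. With the tray tipped, their tops measured about 16 and 19 mm, which fits lying flat on the box floor. In the last picture they are partly hidden under the gate's edge.
- **Box:** it looked upright and unmoved in both views; I did not measure its tilt.
- **Robot:** the arm is well clear and touching nothing. The wrist force readings stayed below about 4 N.

**Disagreements:**
- The gripper read 7.8 mm on the 10 mm handle bar, but it held throughout.
- At release the tool stood about 6 mm higher than at the grasp, probably because the bar slipped or turned in the fingers.
- The handle's arc came out at radius 255–257 mm against the expected 253 mm.

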